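# Load the turret into the drying tray and slide the tray into the rack

### The job

Set the grey tank turret down flat in the white parts tray where it stands on the desk. Then take the tray by its grip tab and slide its ears into the grooves of the plywood drying rack, past the spring clips, until it sits flat and fully home against the back stop with the turret still upright in it. Leave everything else on the desk where it is.

Things in the scene. Friction and masses are not known exactly. Their poses are not given: they have to be found in the camera images.
- turret_c (a point): Grey plastic tank turret, 40 to 80 g, loose, upright on the desk in front of the rack or the drawer unit. Point: hull centre, 15 mm above its underside; z up, x along the barrel to the muzzle. Hull 58 (x) x 46 (y) x 30 mm high, flat upright sides, gripped across y; 38 mm high over the hatch. Barrel (8 mm thick, 16 mm above underside) reaches to x = +58 mm, the rear to -34 mm.
- tray_tab (a point): Upright grip tab at the front of the white plastic tray (110 to 180 g, loose, flat on the desk). Point: the tab's centre, 28 mm above the tray's underside; z up, x from the tab towards the tray (its sliding direction). Tab 42 (x) x 12 (y) x 48 mm high, 4 to 52 mm above the underside, gripped across y; the tray's front wall begins at x = +21 mm.
- tray_c (a point): Centre of the tray's floor (3 mm above its underside), 79 mm in x from the tab's centre, same axes. Tray 116 (x) x 128 (y) x 22 mm high, walls 3 mm, inside 110 x 122 mm: the turret fits with its barrel roughly along x, either way. Ears along both sides: 4 mm thick, 14 to 18 mm above the underside, 144 mm wide over all, from x = -50 to +58 mm, leading corners rounded.
- rack: Plywood drying rack, fixed, on the left or right of the desk, 126 deep, 168 wide, 188 mm high plus jars. Origin: centre of its footprint; z up, x into the rack (open to -x). Above the tray bay: a shelf, underside 118 mm up, front at x = -69 mm, a closed drawer front on it, and a roof, underside 180 mm up, projecting to x = -92 mm. The back stop meets the tray at x = +53 mm.
- rack_home (a point): Where the tab's centre is when the tray is fully home: rack x = -84, y = 0, z = 74 mm (tray underside 46 mm above the desk); axes as the rack. The roof is above it, so here the tab cannot be held with an upright gripper: hold it leaning back towards -x by about 30 to 45 degrees, fingers pointing down and into the rack. Keep that lean from picking the tray up.
- rack_mouth (a point): Middle of the mouth of the two side grooves, at rail-top height: rack x = -63, y = 0, z = 60 mm; axes as the rack. The ears run on the rails: groove 11 mm high, 149 mm between groove bottoms, 133 mm between rail edges, so 2.5 mm play each side. The lower rails run 20 mm out of the mouth as landing lips between outward-flared guides.
- rack_clips (a point): Midway between the two round brass spring clips, one in each groove side: rack x = +20, y = 0, z = 65 mm. Each stands 4.5 mm out of the groove bottom (140 mm between them, the ears are 144 mm) and yields at 2 to 5 N. The ears meet them about 40 mm before home; from there the tray drags a little, up to about 10 N, until the back stop.
- drawer_unit: Wooden drawer unit, fixed, 150 (x) x 170 (y) x 75 mm high, a green sprue frame of road wheels (8 mm) fixed on its top, its shallow drawer with a brass ring pull standing half open to 122 mm from the origin along -x. Origin: centre of its footprint on the desk, z up. Not used.
- nippers: Bystander: steel sprue nippers with red grips, lying flat, about 110 x 57 mm, 15 mm high; origin under the middle, x towards the jaws. In front of the rack or the drawer unit, where the turret is not.
- sanding_stick: Bystander: white sanding stick lying flat, 150 (x) x 20 x 5 mm; origin at the centre of its underside.
- pin_vise: Bystander: squat aluminium pin vise standing on end, 24 mm diameter, 62 mm high; origin at the centre of its underside.
- cement: Bystander: squat jar, 40 mm diameter, 55 mm high; origin at the centre of its underside.
- paint: Bystander: small bottle, 28 mm diameter, 50 mm high; origin at the centre of its underside.
Mind the look-alikes: they are no part of the job. Of the things shaped like the part that bears tray_tab, the white one is meant.

How it is judged (in metres and radians):
On the way, in this order (a step that is already met when the one before it is completed fails the run):
1. the turret sits flat in the tray, let go, while the tray stands on the desk (x of turret_c in the frame of tray_tab between 0.04 and 0.118 m and y of turret_c in the frame of tray_tab between -0.048 and 0.048 m and z of turret_c in the frame of tray_tab between -0.015 and -0.005 m and angle between turret_c's own z axis and vertical below 0.12 rad and height (world z) of tray_tab below 0.034 m and angle between tray_tab's own z axis and vertical below 0.05 rad and contact force between the fingers and turret below 0.05 N), for 0.2 s.
2. the tray is fully home in the rack's grooves with the turret in it (x of tray_tab in the frame of rack between -0.089 and -0.079 m and y of tray_tab in the frame of rack between -0.005 and 0.005 m and z of tray_tab in the frame of rack between 0.069 and 0.079 m and angle between tray_tab's own z axis and vertical below 0.05 rad and angle between the x axis of tray_tab and the x axis of rack, either way round below 0.05 rad and x of turret_c in the frame of tray_tab between 0.04 and 0.118 m and y of turret_c in the frame of tray_tab between -0.048 and 0.048 m and z of turret_c in the frame of tray_tab between -0.015 and -0.005 m and angle between turret_c's own z axis and vertical below 0.12 rad), for 0.2 s.
At the end, for the whole second after the job is handed in: The tray is at rest in the rack's grooves, within 5 mm of home in depth, sideways and in height, level and in line with the rack to 0.05 rad; the turret is at rest in it, standing flat on the tray's floor (upright to 0.12 rad) (all of step 2 and linear speed of each of tray, turret below 0.01 m/s); the robot touches nothing.
It fails at once if the turret is tipped over (angle between turret_c's own z axis and vertical above 0.7 rad).
It fails at once if a bystander is pushed more than 25 mm from its place (distance of any of nippers, sanding_stick, pin_vise, cement, paint from where it was at the start of the episode above 0.025 m).
It also fails if it takes over 64 s, if anything falls off the work surface, if the arm or the gripper's body presses on something with over 40 N, if the wrist force passes 120 N, or if a joint passes its speed limit or range.

### The arm

A 7-joint arm with a two-finger parallel gripper is mounted at the origin on the work surface. World frame = base frame: x ahead of the robot, y to its left, z up, the work surface at z = 0. Lengths are in m, angles in degrees, forces in N, time in s.
With the tool pointing down it reaches from about 0.35 to 0.775 m from the base axis. Payload 3.1 kg.
Tool frame: the origin (TCP) lies on the centre line of the jaws, within the pads' length; the fingertips stand 17 mm ahead of it and the grasp point (between the pads) lies 2 mm behind it (robot.tip_reach is the distance from the TCP to the fingertips, in m); z points along the fingers, y is the line along which they close (so a half turn about z gives the same grasp; the last joint's range is limited). The gripper opens to 85 mm and grips with 20 to 120 N. Pads are 22 mm wide; open, the fingers measure 114 mm over their backs; the gripper's body (76 mm by 85 mm) begins 54 mm behind the grasp point. The pads swing forward as they close: fully open they stand 13 mm farther back than shut.
Start: joints at [-78.994, 17.813, 0.802, 86.603, -0.252, 75.585, -1.558], TCP at [0.127, 0.535, 0.248] pointing down, gripper open.
Joint ranges: [-154.91, 154.91], [-16.99, 109.72], [-72.82, 74.43], [7.12, 147.25], [-82.49, 262.49], [11.32, 116.49], [-174.64, 174.64]. Speed limits (degrees/s): [159.86, 159.86, 180, 180, 180, 180, 180].

### API

Orientations are given as [roll, pitch, yaw] about the fixed x, y, z axes, in that order (R = Rz(yaw) Ry(pitch) Rx(roll)).
In Python, from station import robot, fingers, vision, workorder, recognise gives the robot as it stands. Calls block until the motion is done:
- robot.move_to(position, orientation): joint-space move of the TCP to a pose.
- robot.line_to(position, orientation=None, velocity=0.15, f_stop=None): straight line of the TCP; orientation=None keeps the orientation; velocity is the mean speed in m/s. With f_stop (N) it stops when the force on the tool has changed by that much, and returns True; else False.
- robot.move_j(angles): joint-space move.
- fingers.gripper_to(opening, force=None): opening from 0.0 (shut) to 1.0 (fully open); force is the grip in N (None keeps the last); returns when the fingers have stopped.
- robot.pause(seconds).
- robot.inverse_kinematics(position, orientation): joint angles nearest the present ones, or None.
- vision.grab_frame(name): name is "scene" or "top"; returns the picture (400x640x3 uint8, red, green, blue); there is no depth.
- vision.calibration(name): a dict with "mtx" (3x3 intrinsics, pixels), "extrinsics" (4x4, takes a point from world to camera coordinates). Camera axes: x right, y up, looking along -z (the intrinsics and any distortion apply to the point x, -y, -z); pixel columns grow to the right and rows downward; lengths in m; the calibration is good to about 2 mm. A picture is of the moment at which its call begins. calibration takes no time and is no camera call.
A pose or a line that the arm cannot do raises robot.PlanningError and nothing moves.
- workorder.close_job(): hands the job in; it is judged then, once.
Trained networks look in the newest picture that a camera, given by its name, has taken for a name from the list of things; names that differ only in an ending like _2 or _b are one class to them, and where a whole thing is asked for, a point or a joint stands for the part that bears it (a point fixed in the world has none). Each returns a list of dicts, best first, with "p" (0 to 1); they miss things now and then, are a little off and sometimes report something else, mostly with a low value. They report only what shows in the picture. A call takes as long as a camera call. They do not tell look-alikes from the thing itself.
- recognise(label, camera): "rect" ([centre column, centre row, width, height] in pixels, round what is visible of it).
Readings, each from a call of its own:
- robot.current_time_s(): time.
- robot.current_joint_positions(): joint angles.
- robot.current_dq(): joint speeds.
- robot.current_joint_torque(): joint torques, N m.
- robot.current_tool_pos(): TCP position.
- robot.current_eef_rot(): TCP orientation.
- robot.current_contact_force(): force on the tool from outside, world axes, zero at the start.
- robot.current_torque(): the same for the moment, N m.
- robot.current_finger_gap(): opening from 0.0 (shut) to 1.0 (fully open).
- robot.current_gripper_force(): force on a finger pad.
Only numpy, scipy, OpenCV 4.12 (cv2) and the standard library are available. Lean on these libraries where they do the work, as an engineer would, in place of code of your own. Each camera call takes 0.05 s, during which the arm holds its last target. There are 200 camera calls.

## Working session

There is one attempt and no reset: what is moved stays moved. The work goes in short steps, each a Python script; the robot and the scene stay as the last script left them, time stands still between calls to the robot, and variables do not carry over. Pictures are saved under pics/ and viewed, at most 10 in all, crops included, and the job is handed in when it is done.

```bash
mkdir -p pics; ls; python3 - <<'E'
from station import robot, fingers, vision, recognise
import cv2, numpy as np
for n in ("top","scene"):
    f=vision.grab_frame(n); cv2.imwrite(f"pics/{n}0.png",cv2.resize(f[:,:,::-1],(800,500),interpolation=cv2.INTER_CUBIC))
    np.save(f"pics/{n}0.npy",f)
    c=vision.calibration(n); print(n,np.round(c["mtx"],1).tolist(),np.round(c["extrinsics"],4).tolist(),[k for k in c])
    for l in ("turret_c","tray_tab","rack","drawer_unit","nippers","pin_vise","cement","paint","sanding_stick"):
        print(l,[(np.round(d["rect"]).tolist(),round(d["p"],2)) for d in recognise(l,n)])
E
```

```text
pics
top [[432.3, 0.0, 311.3], [0.0, 432.3, 200.5], [0.0, 0.0, 1.0]] [[0.0174, -0.9995, -0.0248, 0.0376], [0.9859, 0.0131, 0.1671, -0.519], [-0.1667, -0.0274, 0.9856, -1.1642], [0.0, 0.0, 0.0, 1.0]] ['mtx', 'extrinsics']
turret_c [([412.0, 228.0, 23.0, 30.0], 0.72)]
tray_tab [([196.0, 297.0, 61.0, 65.0], 0.88), ([431.0, 298.0, 56.0, 66.0], 0.73), ([328.0, 190.0, 50.0, 56.0], 0.69)]
rack [([231.0, 139.0, 80.0, 69.0], 0.91), ([410.0, 230.0, 22.0, 34.0], 0.72)]
drawer_unit [([428.0, 153.0, 70.0, 73.0], 0.95), ([327.0, 191.0, 51.0, 54.0], 0.73)]
nippers [([246.0, 236.0, 17.0, 42.0], 0.87)]
pin_vise [([327.0, 128.0, 8.0, 9.0], 0.61), ([328.0, 190.0, 56.0, 53.0], 0.54)]
cement [([360.0, 127.0, 14.0, 19.0], 0.56)]
paint [([332.0, 146.0, 51.0, 8.0], 0.62), ([286.0, 124.0, 12.0, 12.0], 0.43)]
sanding_stick [([332.0, 144.0, 50.0, 12.0], 0.89)]
scene [[388.4, 0.0, 320.2], [0.0, 388.4, 199.6], [0.0, 0.0, 1.0]] [[-0.2057, 0.9786, -0.0084, 0.0908], [-0.5913, -0.1174, 0.7978, 0.2237], [0.7798, 0.1691, 0.6028, -1.4463], [0.0, 0.0, 0.0, 1.0]] ['mtx', 'extrinsics']
turret_c [([246.0, 200.0, 27.0, 26.0], 0.94), ([345.0, 301.0, 9.0, 24.0], 0.24)]
tray_tab [([309.0, 233.0, 62.0, 53.0], 0.73), ([252.0, 164.0, 46.0, 30.0], 0.69), ([453.0, 188.0, 55.0, 40.0], 0.63)]
rack []
drawer_unit [([182.0, 249.0, 106.0, 84.0], 0.58)]
nippers []
pin_vise [([294.0, 289.0, 15.0, 24.0], 0.67)]
cement [([252.0, 285.0, 20.0, 29.0], 0.67)]
paint [([345.0, 302.0, 12.0, 26.0], 0.77), ([182.0, 249.0, 106.0, 80.0], 0.31)]
sanding_stick [([292.0, 278.0, 61.0, 18.0], 0.75)]
```

View pics/top0.png

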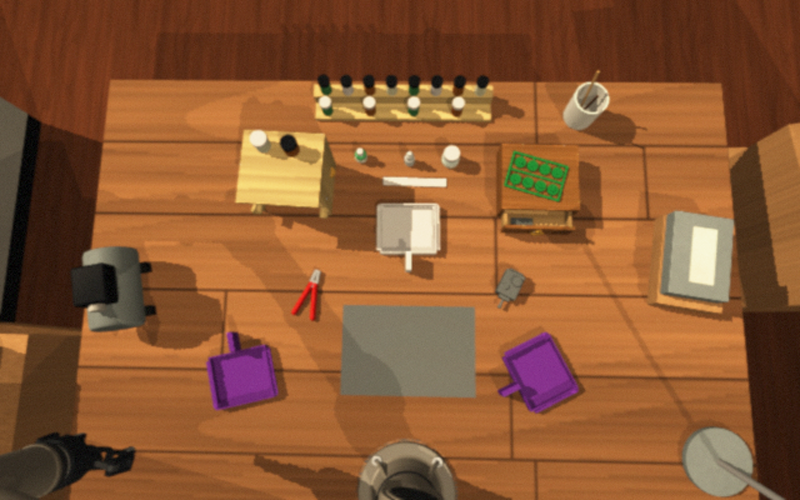

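View pics/scene0.png

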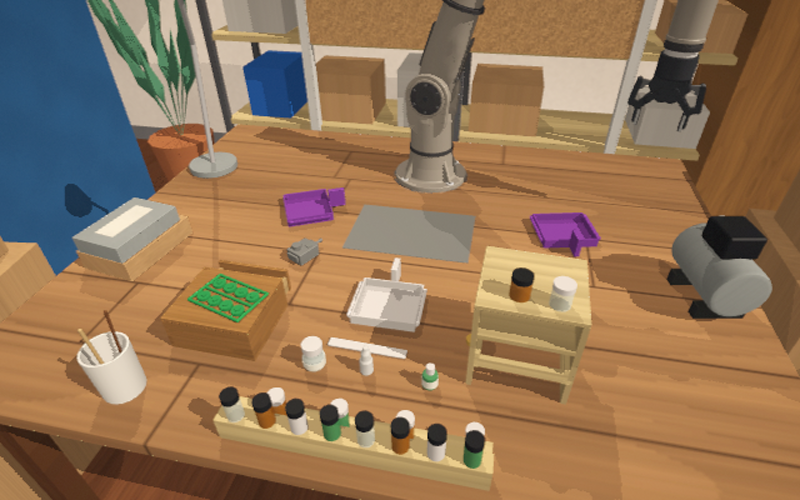

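```bash
python3 - <<'E'
import numpy as np,cv2
a=np.load("pics/top0.npy")[:,:,::-1]
# left half: rack + nippers ; enlarge whole working band x150..480,y90..340
cv2.imwrite("pics/crop1.png",cv2.resize(a[90:340,150:483],(800,600),interpolation=cv2.INTER_CUBIC))
E
```

```text
(no output)
```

View pics/crop1.png

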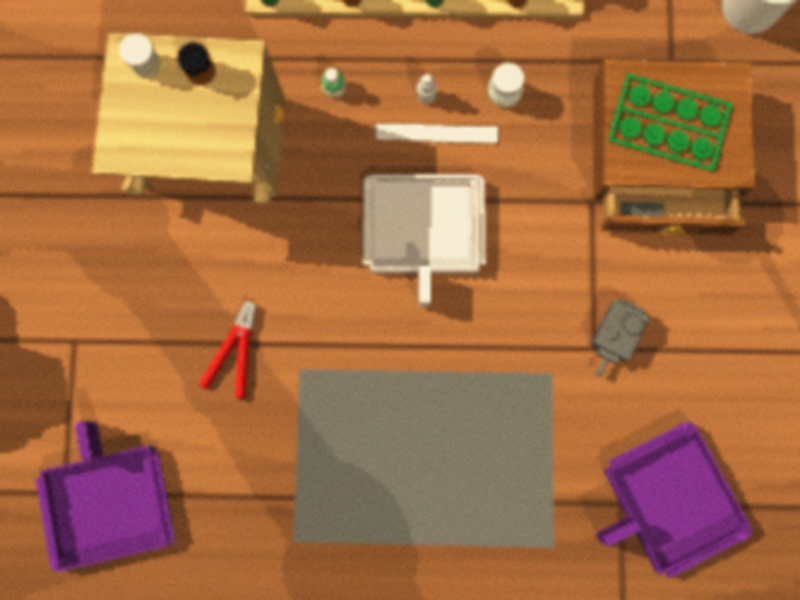

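The white tray is at top pixel (326,190) with its tab pointing at the robot, at (327,208). The purple trays at (196,297) and (431,298) are look-alikes, so the white one is meant. The rack is at (231,139), and the grey turret is at (408,228) with its barrel toward the robot. The nippers are at (246,236), in front of the rack. Next I'll fit poses by edge alignment in both cameras.

```bash
cat > h.py <<'E'
import numpy as np, cv2
from scipy.optimize import least_squares
from scipy.ndimage import map_coordinates, gaussian_filter
from station import vision
CAL={n:vision.calibration(n) for n in ("top","scene")}
def proj(n,P):
    E=np.array(CAL[n]["extrinsics"]);K=np.array(CAL[n]["mtx"]);P=np.atleast_2d(P)
    q=P@E[:3,:3].T+E[:3,3]; q=q*[1,-1,-1]
    p=q@K.T; return p[:,:2]/p[:,2:]
def back(n,uv,z):
    E=np.array(CAL[n]["extrinsics"]);K=np.array(CAL[n]["mtx"])
    d=E[:3,:3].T@(np.linalg.inv(K)@[uv[0],uv[1],1]*[1,-1,-1]); c=-E[:3,:3].T@E[:3,3]
    return c+d*(z-c[2])/d[2]
def pose(p,L):  # p=x,y,yaw,z0
    c,s=np.cos(p[2]),np.sin(p[2]); L=np.asarray(L,float)
    return np.c_[p[0]+c*L[:,0]-s*L[:,1],p[1]+s*L[:,0]+c*L[:,1],L[:,2]+(p[3] if len(p)>3 else 0)]
def rect(x0,x1,y0,y1,z,sides="fblr"):
    S=dict(f=((x0,y0),(x0,y1)),b=((x1,y0),(x1,y1)),l=((x0,y1),(x1,y1)),r=((x0,y0),(x1,y0)))
    return [(np.array([*S[s][0],z]),np.array([*S[s][1],z])) for s in sides]
def edgefit(frames,edges,p0,win=(6,3,2),n=25):
    """edges: {cam:[(a,b),..]} local segments; search along normals for the strongest gradient"""
    p=np.array(p0,float)
    for w in win:
        obs=[]
        for cam,es in edges.items():
            f=np.stack([gaussian_filter(frames[cam][:,:,k].astype(float),.7) for k in range(3)])
            for a,b in es:
                t=np.linspace(.06,.94,n)[:,None]; L=a+(b-a)*t; uv=proj(cam,pose(p,L))
                d=uv[-1]-uv[0]; nn=np.array([-d[1],d[0]])/np.linalg.norm(d)
                s=np.arange(-w-1,w+1.01,.25)
                pts=uv[:,None]+s[None,:,None]*nn
                v=np.stack([map_coordinates(c,[pts[...,1],pts[...,0]],order=1,mode="nearest") for c in f])
                g=np.abs(v[:,:,4:]-v[:,:,:-4]).sum(0); g=g[:,2:-2]; sc=s[4:-4]
                k=g.argmax(1); ok=g.max(1)>25
                for i in np.where(ok)[0]: obs.append((cam,L[i],nn,nn@(uv[i]+sc[k[i]]*nn)))
        A=[o for o in obs]
        def res(q):
            r=[]
            for cam in edges:
                o=[x for x in A if x[0]==cam]
                if o:
                    uv=proj(cam,pose(q,np.array([x[1] for x in o])))
                    r.append((uv*np.array([x[2] for x in o])).sum(1)-np.array([x[3] for x in o]))
            return np.concatenate(r)
        sol=least_squares(res,p,loss="soft_l1",f_scale=.3,x_scale=[.01,.01,.05]+[.01]*(len(p)-3)); p=sol.x
    return p, float(np.median(np.abs(res(p)))), len(A)
E
cat > m1.py <<'E'
from h import *
F={n:np.load(f"pics/{n}0.npy") for n in CAL}
cp=lambda u,v:(150+u/2.4024-.3,90+v/2.4-.3)
print("cams",[(-np.array(c["extrinsics"])[:3,:3].T@np.array(c["extrinsics"])[:3,3]).round(3) for c in CAL.values()])
R=[back("top",cp(*q),.188) for q in ((93,173),(250,181),(266,40),(110,34))] # FL,FR,BR,BL
print("roof",np.round(R,3).tolist())
m=np.mean(R,0); yaw=np.arctan2(*((R[2]+R[3]-R[0]-R[1])[1::-1])); 
g=[m[0]+.0145*np.cos(yaw),m[1]+.0145*np.sin(yaw),yaw]; print("rack guess",g)
for ed in ({"top":rect(-.092,.063,-.084,.084,.188,"fblr")},{"scene":rect(-.092,.063,-.084,.084,.188,"flr")},{"top":rect(-.092,.063,-.084,.084,.188),"scene":rect(-.092,.063,-.084,.084,.188,"flr")}):
    print("rack",list(ed),edgefit(F,ed,g))
T=[back("top",cp(*q),.022) for q in ((366,265),(484,265),(484,178),(366,178))]
print("tray corners",np.round(T,3).tolist()); m=np.mean(T,0)
ed=lambda: rect(-.058,.058,-.064,.064,.022)
tab=[(a-[.079,0,0],b-[.079,0,0]) for a,b in rect(-.021,.021,-.006,.006,.052,"flr")]
for s in ({"top":ed()+tab},{"scene":ed()+tab},{"top":ed()+tab,"scene":ed()+tab}):
    print("tray",list(s),edgefit(F,s,[m[0],m[1],0.0]))
H=[back("top",cp(*q),.03) for q in ((595,345),(630,362),(648,313),(614,300))]
print("turret",np.round(H,3).tolist()); m=np.mean(H,0)
a=H[1]-H[2]; yaw=np.arctan2(a[1],a[0])
tu=rect(-.029,.029,-.023,.023,.030)
for s in ({"top":tu},{"top":tu,"scene":tu}): print("turret",m[:2],yaw,edgefit(F,s,[m[0],m[1],yaw],win=(3,2,2)))
# nippers etc
for k,q,z in (("nip",(235,350),.01),("nipjaw",(248,303),.01),("nipR",(240,397),.01),("nipL",(203,388),.01),("drawerfront",(670,230),.05)): print(k,back("top",cp(*q),z).round(3))
E
python3 m1.py
```

```text
cams [array([0.317, 0.012, 1.235]), array([1.279, 0.182, 0.694])]
roof [[0.589, 0.352, 0.188], [0.582, 0.187, 0.188], [0.737, 0.176, 0.188], [0.742, 0.344, 0.188]]
rack guess [np.float64(0.6767970920678194), np.float64(0.2640412327167442), np.float64(-0.06240602082710359)]
rack ['top'] (array([ 0.67711634,  0.2656191 , -0.0532441 ]), 0.2403684850067549, 100)
rack ['scene'] (array([ 0.67811976,  0.26397685, -0.05273507]), 0.26914750974702883, 75)
rack ['top', 'scene'] (array([ 0.67727114,  0.26467176, -0.05084987]), 0.2591776243474442, 175)
tray corners [[0.523, 0.073, 0.022], [0.525, -0.067, 0.022], [0.631, -0.067, 0.022], [0.629, 0.075, 0.022]]
tray ['top'] (array([0.57598111, 0.00604858, 0.02401543]), 0.283638800658764, 174)
tray ['scene'] (array([ 0.57663711, -0.00206902, -0.04617953]), 0.44367663016635106, 155)
tray ['top', 'scene'] (array([0.57605436, 0.00728454, 0.0438376 ]), 0.5796566152977789, 337)
turret [[0.431, -0.195, 0.03], [0.412, -0.235, 0.03], [0.469, -0.257, 0.03], [0.484, -0.218, 0.03]]
turret [ 0.44905614 -0.22591191] 2.7746698349155463 (array([ 0.45236883, -0.22605552,  2.70738767]), 0.2954413846870523, 88)
turret [ 0.44905614 -0.22591191] 2.7746698349155463 (array([ 0.45160867, -0.2261754 ,  2.69503704]), 0.2912954620115329, 183)
nip [0.421 0.226 0.01 ]
nipjaw [0.477 0.213 0.01 ]
nipR [0.365 0.218 0.01 ]
nipL [0.375 0.262 0.01 ]
drawerfront [ 0.564 -0.28   0.05 ]
```

```bash
cat >> h.py <<'E'
from scipy.optimize import minimize
def box(x0,x1,y0,y1,z0,z1): return np.array([(x,y,z) for x in (x0,x1) for y in (y0,y1) for z in (z0,z1)])
TRAY=[box(.021,.137,-.064,.064,0,.022)-[0,0,.028],box(.029,.137,-.072,.072,.014,.018)-[0,0,.028],box(-.021,.021,-.006,.006,.004,.052)-[0,0,.028]]
TUR=[box(-.029,.029,-.023,.023,0,.03)-[0,0,.015],box(.029,.058,-.004,.004,.012,.020)-[0,0,.015]]
def sil(n,parts,p,shape,S=4):
    m=np.zeros((shape[0]*S,shape[1]*S),np.uint8)
    for b in parts:
        h=cv2.convexHull(((proj(n,pose(p,b))+.5)*S-.5).astype(np.float32))
        cv2.fillConvexPoly(m,np.round(h*16).astype(np.int32),255,shift=4)
    return cv2.resize(m,(shape[1],shape[0]),interpolation=cv2.INTER_AREA)/255.
def silfit(masks,parts,p0,z,rois,step=(.006,.006,.06)):
    def cost(q):
        r=0
        for n,m in masks.items():
            x0,x1,y0,y1=rois[n]; r+=np.abs(sil(n,parts,[*q,z],m.shape)[y0:y1,x0:x1]-m[y0:y1,x0:x1]).sum()
        return r
    sx=np.array([p0]+[np.array(p0)+np.eye(3)[i]*step[i] for i in range(3)])
    r=minimize(cost,p0,method="Nelder-Mead",options=dict(initial_simplex=sx,xatol=2e-4,fatol=.3,maxiter=150)); return r.x,r.fun
def whitemask(f,smax=75):
    hsv=cv2.cvtColor(f,cv2.COLOR_RGB2HSV); return ((hsv[...,1]<smax)&(hsv[...,2]>70)).astype(float)
E
cat > m2.py <<'E'
from h import *
F={n:np.load(f"pics/{n}0.npy") for n in CAL}
M={n:whitemask(F[n]) for n in F}
roi={"top":(296,360,158,222),"scene":(272,346,203,265)}
for s in (["top"],["scene"],["top","scene"]):
    print("tab",s,silfit({n:M[n] for n in s},TRAY,[.497,.0035,0.0],.028,roi), M["top"][158:222,296:360].sum(),M["scene"][203:265,272:346].sum())
q,_=silfit(M,TRAY,[.497,.0035,0.0],.028,roi)
rt={"top":(392,428,208,250),"scene":(226,264,184,216)}
G={n:whitemask(F[n],110) for n in F}
for s in (["top"],["top","scene"]): t,c=silfit({n:G[n] for n in s},TUR,[.452,-.226,2.70],.015,rt); print("tur",s,t,c)
out=[]
for n,(x0,x1,y0,y1) in (("top",(290,440,155,255)),("scene",(220,370,180,280))):
    a=cv2.resize(F[n][y0:y1,x0:x1,::-1],None,fx=5,fy=5,interpolation=cv2.INTER_CUBIC)[:300 if 0 else 500]
    for parts,p in ((TRAY,[*q,.028]),(TUR,[*t,.015])):
        for b in parts:
            h=cv2.convexHull((((proj(n,pose(p,b))-[x0,y0]+.5)*5-.5)).astype(np.float32)).astype(int)
            cv2.polylines(a,[h],True,(255,0,0),1,cv2.LINE_AA)
    out.append(cv2.resize(a,(450,300)))
cv2.imwrite("pics/ov1.png",np.vstack(out))
E
python3 m2.py
```

```text
tab ['top'] (array([0.49834449, 0.00358735, 0.0111778 ]), np.float64(116.61176470588236)) 1992.0 2328.0
tab ['scene'] (array([0.49734751, 0.00182216, 0.00585807]), np.float64(124.54901960784314)) 1992.0 2328.0
tab ['top', 'scene'] (array([0.49740582, 0.00193911, 0.01411861]), np.float64(255.41176470588232)) 1992.0 2328.0
tur ['top'] [ 0.45139065 -0.22708434  2.63448457] 65.89803921568628
tur ['top', 'scene'] [ 0.44990105 -0.22812674  2.66441983] 116.34509803921569
```

View pics/ov1.png

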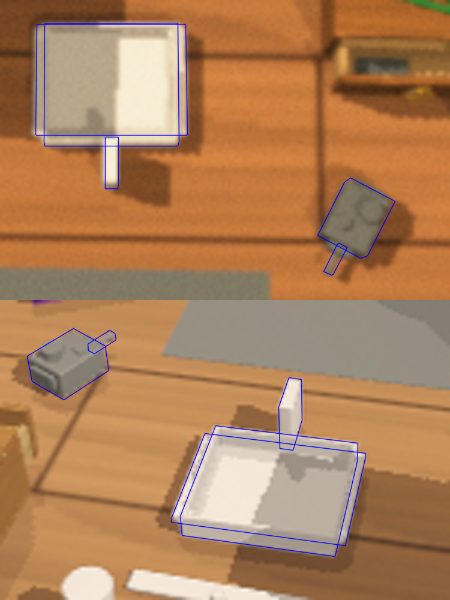

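Both outlines match: the turret is at about (0.451, -0.227) with yaw about 154°, and the tab is at about (0.4975, 0.0025). Next I check reachability, then pick the turret.

```bash
cat > r.py <<'E'
import numpy as np
from scipy.spatial.transform import Rotation as Ro
from station import robot, fingers
def ori(yaw,lean=0,flip=1):
    """tool z = down, leaning so fingers point toward yaw dir; tool y across"""
    d=np.array([np.cos(yaw),np.sin(yaw),0]); y=flip*np.array([-np.sin(yaw),np.cos(yaw),0]); l=np.radians(lean)
    z=np.sin(l)*d-np.cos(l)*np.array([0,0,1]); x=np.cross(y,z)
    return Ro.from_matrix(np.c_[x,y,z]).as_euler("xyz",degrees=True).tolist()
def loc(p,x,y,z):
    c,s=np.cos(p[2]),np.sin(p[2]); return [p[0]+c*x-s*y,p[1]+s*x+c*y,z]
TURRET=(.451,-.227,2.68); TAB=(.4975,.0025,.012); RACK=(.6773,.2648,-.052)
GX,GZ,LEAN=-.008,.005,40
E
python3 - <<'E'
from r import *
print(robot.current_eef_rot(),robot.current_time_s())
def t(n,p,o):
    q=robot.inverse_kinematics(p,o); print(n,None if q is None else np.round(q).tolist())
for f in (1,-1):
    print("flip",f)
    t("tur",loc(TURRET,0,0,.022),ori(TURRET[2],0,f)); t("place",loc(TAB,.091,0,.027),ori(np.pi+TAB[2],0,f))
    t("tab",loc(TAB,GX,0,.028+GZ),ori(TAB[2],LEAN,f)); t("tabup",loc(TAB,GX,0,.12),ori(TAB[2],LEAN,f))
    t("pre",loc(RACK,-.235+GX,0,.077+GZ),ori(RACK[2],LEAN,f)); t("home",loc(RACK,-.084+GX,0,.074+GZ),ori(RACK[2],LEAN,f))
E
```

```text
[ 1.79996207e+02 -5.08701707e-06  1.66608334e+02] 1.0
flip 1
tur [-20.0, 44.0, 64.0, 111.0, -47.0, 58.0, -50.0]
place [-30.0, 40.0, 41.0, 97.0, -31.0, 55.0, -67.0]
tab [49.0, 33.0, -61.0, 144.0, 132.0, 36.0, -34.0]
tabup None
pre [-74.0, 17.0, 20.0, 132.0, 73.0, 29.0, -34.0]
home [-67.0, 29.0, 34.0, 118.0, 57.0, 13.0, -7.0]
flip -1
tur [-2.0, 31.0, 35.0, 110.0, -23.0, 46.0, 109.0]
place [-26.0, 38.0, 34.0, 96.0, -26.0, 54.0, 109.0]
tab [41.0, 27.0, -51.0, 144.0, 140.0, 31.0, 135.0]
tabup None
pre [-6.0, 31.0, -62.0, 130.0, 88.0, 61.0, 140.0]
home [-87.0, 42.0, 64.0, 119.0, -58.0, 12.0, -80.0]
```

```bash
python3 - <<'E'
from r import *
q=list(robot.current_joint_positions()); q[0]=20
robot.move_j(q); print(robot.current_tool_pos(),robot.current_eef_rot())
def t(n,p,o):
    q=robot.inverse_kinematics(p,o); print(n,None if q is None else np.round(q).tolist())
for f in (1,-1):
    t("tur",loc(TURRET,0,0,.022),ori(TURRET[2],0,f)); t("place",loc(TAB,.091,0,.027),ori(np.pi+TAB[2],0,f))
    for L in (30,35,40):
        for z in (.033,.06,.085): t(f"tab{f} {L} {z}",loc(TAB,GX,0,z),ori(TAB[2],L,f))
        t("pre",loc(RACK,-.235+GX,0,.077+GZ),ori(RACK[2],L,f)); t("home",loc(RACK,-.084+GX,0,.074+GZ),ori(RACK[2],L,f))
E
```

```text
[ 0.50910228 -0.20811228  0.2482976 ] [ 1.79999914e+02 -3.93624331e-02  6.77498443e+01]
tur [13.0, 27.0, 15.0, 110.0, -10.0, 44.0, -83.0]
place [-6.0, 34.0, 5.0, 96.0, -4.0, 50.0, -88.0]
tab1 30 0.033 [49.0, 29.0, -61.0, 136.0, 98.0, 26.0, -3.0]
tab1 30 0.06 [43.0, 18.0, -52.0, 135.0, 81.0, 16.0, 11.0]
tab1 30 0.085 [43.0, 13.0, -51.0, 134.0, 57.0, 14.0, 33.0]
pre [-17.0, 19.0, -38.0, 125.0, 64.0, 41.0, -16.0]
home [-11.0, 29.0, -33.0, 109.0, 64.0, 39.0, 1.0]
tab1 35 0.033 [49.0, 30.0, -61.0, 140.0, 118.0, 29.0, -22.0]
tab1 35 0.06 [50.0, 22.0, -61.0, 139.0, 110.0, 21.0, -16.0]
tab1 35 0.085 [53.0, 16.0, -61.0, 138.0, 96.0, 15.0, -4.0]
pre [-17.0, 21.0, -42.0, 127.0, 75.0, 45.0, -29.0]
home [-15.0, 28.0, -30.0, 113.0, 74.0, 37.0, -11.0]
tab1 40 0.033 [49.0, 33.0, -61.0, 144.0, 132.0, 36.0, -34.0]
tab1 40 0.06 [50.0, 24.0, -61.0, 143.0, 130.0, 27.0, -35.0]
tab1 40 0.085 [52.0, 16.0, -60.0, 142.0, 127.0, 19.0, -34.0]
pre [-17.0, 23.0, -46.0, 130.0, 85.0, 51.0, -40.0]
home [-19.0, 28.0, -26.0, 116.0, 85.0, 37.0, -24.0]
tur [33.0, 28.0, -11.0, 109.0, 7.0, 44.0, 82.0]
place [13.0, 36.0, -
[... 191 characters left out ...]
.0, -63.0, 15.0, -30.0]
pre [-103.0, 27.0, 66.0, 127.0, -9.0, 19.0, -130.0]
home [-48.0, 26.0, 15.0, 110.0, 31.0, 24.0, -155.0]
tab-1 35 0.033 [24.0, 19.0, -30.0, 141.0, 141.0, 16.0, 130.0]
tab-1 35 0.06 [33.0, 15.0, -40.0, 139.0, 122.0, 13.0, 149.0]
tab-1 35 0.085 [-61.0, 13.0, 65.0, 141.0, 259.0, 12.0, 7.0]
pre [-106.0, 28.0, 66.0, 130.0, 5.0, 14.0, -146.0]
home [-58.0, 27.0, 25.0, 114.0, 39.0, 18.0, -166.0]
tab-1 40 0.033 [41.0, 27.0, -51.0, 144.0, 140.0, 31.0, 135.0]
tab-1 40 0.06 [42.0, 20.0, -51.0, 143.0, 137.0, 23.0, 135.0]
tab-1 40 0.085 [43.0, 13.0, -50.0, 142.0, 135.0, 16.0, 136.0]
pre [-6.0, 31.0, -62.0, 130.0, 88.0, 61.0, 140.0]
home [-87.0, 42.0, 64.0, 119.0, -58.0, 12.0, -80.0]
```

```bash
sed -i 's/LEAN=-.008,.005,40/LEAN=-.008,.005,35/' r.py; python3 - <<'E'
from r import *
from h import *
o=ori(TURRET[2],0,1)
robot.move_to(loc(TURRET,0,0,.11),o); robot.line_to(loc(TURRET,0,0,.024),o,.12)
fingers.gripper_to(0.2,40); print("gap",robot.current_finger_gap(),robot.current_gripper_force(),robot.current_time_s())
robot.line_to(loc(TURRET,0,0,.13),o,.15)
o2=ori(np.pi+TAB[2],0,1)
robot.move_to(loc(TAB,.091,0,.13),o2)
print("gap",robot.current_finger_gap(),robot.current_gripper_force(),robot.current_time_s())
out=[]
for n,(x0,x1,y0,y1) in (("top",(270,390,140,230)),("scene",(250,370,150,270))):
    f=vision.grab_frame(n); np.save(f"pics/{n}1.npy",f); out.append(cv2.resize(f[y0:y1,x0:x1,::-1],(400,400),interpolation=cv2.INTER_CUBIC))
cv2.imwrite("pics/held.png",np.hstack(out))
E
```

```text
gap 0.5353532526034507 43.03901195526123 6.575
gap 0.5283635061108678 42.49171435832977 8.475
```

View pics/held.png

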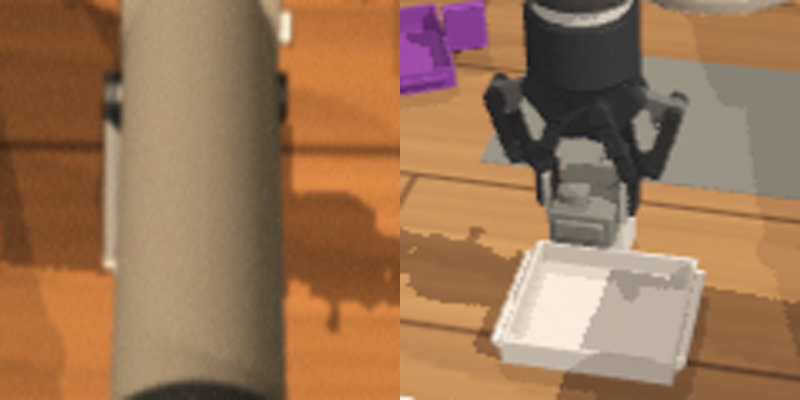

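```bash
python3 - <<'E'
from r import *
from h import *
o2=ori(np.pi+TAB[2],0,1)
robot.line_to(loc(TAB,.091,0,.040),o2,.12)
s=robot.line_to(loc(TAB,.091,0,.0255),o2,.03,f_stop=4); print(s,robot.current_tool_pos(),robot.current_contact_force())
fingers.gripper_to(0.75); robot.pause(.1)
robot.line_to(loc(TAB,.091,0,.14),o2,.15)
q=list(robot.current_joint_positions()); q[0]+=45; robot.move_j(q); print(robot.current_time_s())
F={n:vision.grab_frame(n) for n in CAL}
for n in F: np.save(f"pics/{n}2.npy",F[n])
out=[cv2.resize(F[n][y0:y1,x0:x1,::-1],(400,400),interpolation=cv2.INTER_CUBIC) for n,(x0,x1,y0,y1) in (("top",(280,380,140,240)),("scene",(250,370,180,300)))]
cv2.imwrite("pics/placed.png",np.hstack(out))
a=np.load("pics/top0.npy").astype(int)
roi={"top":(296,360,158,222),"scene":(272,346,203,265)}
M={n:whitemask(F[n]) for n in F}
for n in M:  # turret fills the floor: fill holes
    M[n]=cv2.morphologyEx(M[n],cv2.MORPH_CLOSE,np.ones((9,9)))
for s in (["top"],["scene"],["top","scene"]): print(silfit({n:M[n] for n in s},TRAY,[.4975,.0025,0.012],.028,roi))
E
```

```text
True [0.58887671 0.00362663 0.02783374] [-0.23953506  0.49714519  2.67583601]
12.8917
(array([0.49721105, 0.00373752, 0.00310872]), np.float64(124.25490196078431))
(array([0.49711637, 0.00185211, 0.00511445]), np.float64(154.4))
(array([0.49678632, 0.00199586, 0.01391165]), np.float64(294.16470588235296))
```

View pics/placed.png

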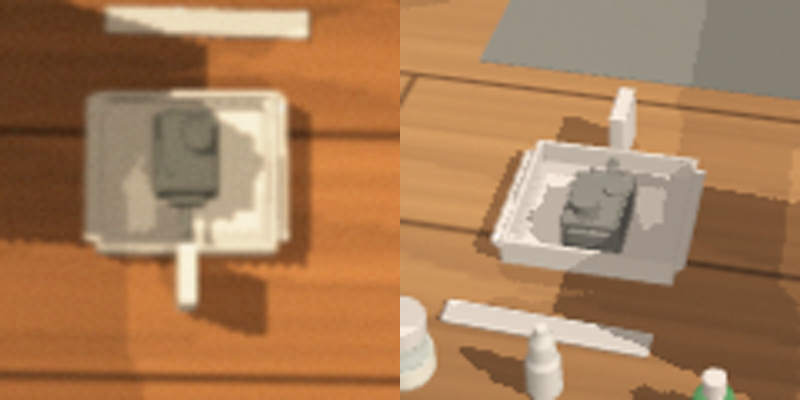

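```bash
python3 - <<'E'
from r import *
from h import *
fingers.gripper_to(0.7)
o=ori(TAB[2],LEAN,1); g=np.array(loc(TAB,GX,0,.028+GZ)); ax=Ro.from_euler("xyz",o,degrees=True).as_matrix()[:,2]
for d in (.08,.06,.05):
    q=robot.inverse_kinematics(g-ax*d,o); print(d,None if q is None else np.round(q).tolist())
    if q is None: continue
    try:
        robot.move_to(g-ax*d,o); robot.line_to(g,o,.08); break
    except robot.PlanningError as e: print(e)
print(robot.current_tool_pos(),np.round(robot.current_joint_positions()),robot.current_contact_force(),robot.current_time_s())
f=vision.grab_frame("scene"); np.save("pics/scene3.npy",f)
cv2.imwrite("pics/tabgrasp.png",cv2.resize(f[130:290,240:440,::-1],(750,600),interpolation=cv2.INTER_CUBIC))
E
```

```text
0.08 None
0.06 [60.0, 13.0, -68.0, 142.0, 103.0, 14.0, -11.0]
[0.48959747 0.00224425 0.03317598] [ 51.  31. -64. 140. 116.  31. -19.] [ 0.23124088  0.69674719 -0.05144337] 15.725
```

View pics/tabgrasp.png

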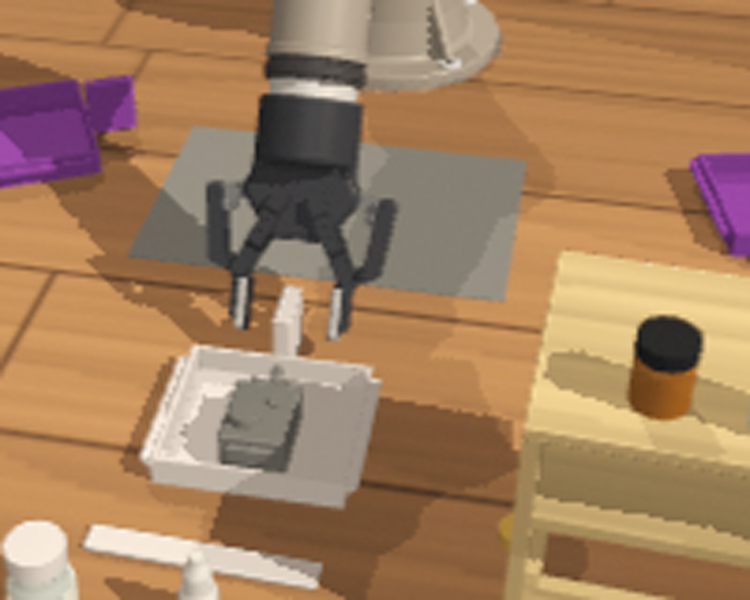

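```bash
python3 - <<'E'
from r import *
from h import *
fingers.gripper_to(0.0,90); print("gap",robot.current_finger_gap(),robot.current_gripper_force(),robot.current_tool_pos())
o=ori(TAB[2],LEAN,1); p=np.array(robot.current_tool_pos())
p1=p+[0,0,.052]; print(robot.line_to(p1,o,.06),robot.current_contact_force(),robot.current_gripper_force(),robot.current_time_s())
F={n:vision.grab_frame(n) for n in CAL}
roi={"scene":(262,346,180,265)}
M={n:cv2.morphologyEx(whitemask(F[n]),cv2.MORPH_CLOSE,np.ones((9,9))) for n in F}
for dz in (0,): print(silfit({"scene":M["scene"]},TRAY,[.4975,.0025,0.012],.080,roi))
from scipy.spatial.transform import Rotation
for w in ((.435,.12),(.425,.10),(.445,.12)):
    for L in (35,):
        q=robot.inverse_kinematics([*w,.085],ori(-.02,L,1)); print(w,None if q is None else np.round(q).tolist())
f=F["scene"]; cv2.imwrite("pics/lift.png",cv2.resize(f[130:290,240:440,::-1],(750,600),interpolation=cv2.INTER_CUBIC))
E
```

```text
gap 0.12330988637490482 87.55141854286194 [0.48956396 0.00237748 0.03338793]
False [ 0.04275738 -0.05208388 -1.40591081] 87.56507992744446 17.3
(array([0.4966479 , 0.00150336, 0.00883487]), np.float64(1751.1333333333332))
(0.435, 0.12) [35.0, 17.0, -72.0, 141.0, 89.0, 34.0, -22.0]
(0.425, 0.1) [31.0, 8.0, -62.0, 143.0, 89.0, 24.0, -21.0]
(0.445, 0.12) [35.0, 18.0, -72.0, 140.0, 89.0, 35.0, -21.0]
```

View pics/lift.png

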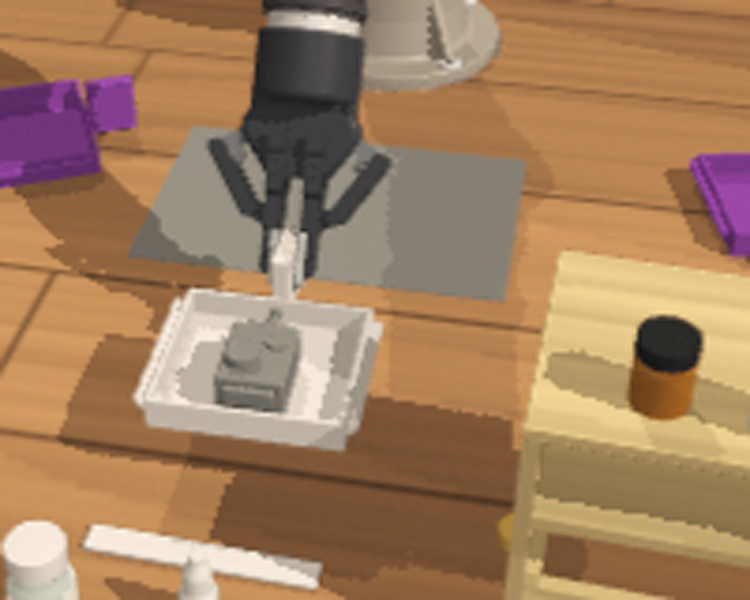

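```bash
python3 - <<'E'
from r import *
from h import *
robot.line_to([.435,.115,.0834+.004],ori(-.02,LEAN,1),.12)
P=loc(RACK,-.237+GX,0,.0834); print(P)
robot.line_to(P,ori(RACK[2],LEAN,1),.12)
print(robot.current_tool_pos(),robot.current_gripper_force(),np.round(robot.current_joint_positions()),robot.current_time_s())
out=[]
F={n:vision.grab_frame(n) for n in CAL}
for n in F: np.save(f"pics/{n}4.npy",F[n])
tp=[*loc(RACK,-.237,0,0)[:2],RACK[2],.078]
rk=[box(-.092,.063,-.084,.084,.18,.188),box(-.083,-.063,-.0665,.0665,.06,.0601)]
for n,(x0,x1,y0,y1) in (("top",(180,300,90,250)),("scene",(360,500,150,290))):
    k=600//(y1-y0); a=cv2.resize(F[n][y0:y1,x0:x1,::-1],None,fx=k,fy=k,interpolation=cv2.INTER_CUBIC)
    for parts,p in ((TRAY,tp),(rk,RACK)):
        for b in parts:
            h=cv2.convexHull((((proj(n,pose(p,b))-[x0,y0]+.5)*k-.5)).astype(np.float32)).astype(int)
            cv2.polylines(a,[h],True,(255,0,0),1,cv2.LINE_AA)
    out.append(cv2.resize(a,(400,480)))
cv2.imwrite("pics/pre.png",np.hstack(out))
E
```

```text
[np.float64(0.43263116536731383), np.float64(0.27753425928286657), 0.0834]
[0.43277004 0.27640987 0.08322026] 87.67894506454468 [ -0.  30. -65. 127.  82.  58. -32.] 20.1
```

View pics/pre.png

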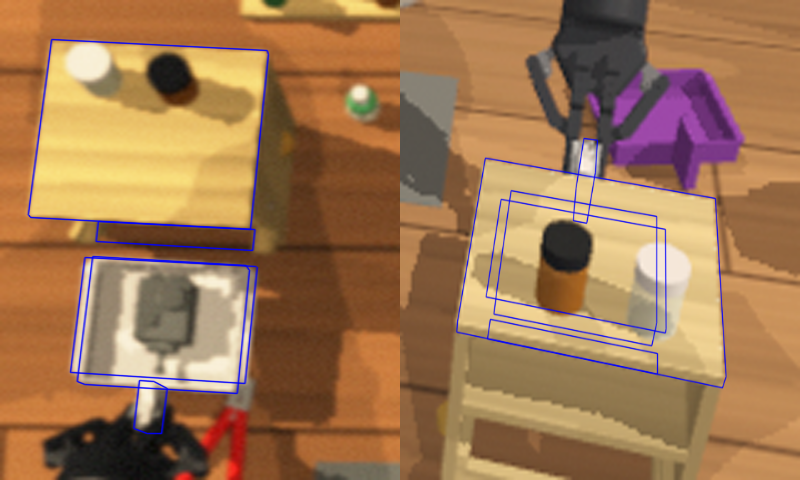

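```bash
python3 - <<'E'
from r import *
from h import *
F={n:np.load(f"pics/{n}4.npy") for n in CAL}
tool=robot.current_tool_pos(); print(tool,robot.current_eef_rot(),ori(RACK[2],LEAN,1))
M=cv2.morphologyEx(whitemask(F["top"]),cv2.MORPH_CLOSE,np.ones((11,11)))
body=TRAY[:2]
tp=loc(RACK,-.237,0,0)[:2]
roi={"top":(196,262,172,218)}
print("expected",tp,RACK[2],"fit",silfit({"top":M},body,[*tp,RACK[2]],.0775,roi))
x,y,w=0,0,0
ed={"top":[(a+[.079,0,.05],b+[.079,0,.05]) for a,b in rect(-.050,.058,-.072,.072,.018,"lr")+rect(-.058,.058,-.064,.064,.022,"fb")]}
print("edge",edgefit(F,ed,[*tp,RACK[2]],win=(3,2,1)))
print("rack",edgefit(F,{"top":rect(-.092,.063,-.084,.084,.188)},RACK))
E
```

```text
[0.43283146 0.27650179 0.08334217] [-179.93970334   35.01400453  176.98407132] [180.0, 35.000000000000014, 177.02061946531975]
expected [np.float64(0.44062035180429954), np.float64(0.2771184467348546)] -0.052 fit (array([ 0.43840527,  0.27541427, -0.04043167]), np.float64(66.3529411764706))
edge (array([ 0.44097625,  0.277087  , -0.06118949]), 0.4919634102381991, 98)
rack (array([ 0.67708836,  0.26559923, -0.0533361 ]), 0.2365404526939443, 100)
```

```bash
cat >> r.py <<'E'
def inrack():
    p=np.array(robot.current_tool_pos()); d=p[:2]-RACK[:2]; c,s=np.cos(RACK[2]),np.sin(RACK[2])
    return np.round([c*d[0]+s*d[1]-GX,-s*d[0]+c*d[1],p[2]-.0334+.028],4).tolist()
E
python3 - <<'E'
from r import *
from h import *
o=ori(RACK[2],LEAN,1)
f0=np.array(robot.current_contact_force()); print(inrack(),f0)
for x in (-.205,-.18,-.15):
    s=robot.line_to(loc(RACK,x+GX,.0008,.0831),o,.06,f_stop=8)
    print(x,s,inrack(),np.round(np.array(robot.current_contact_force())-f0,1),robot.current_gripper_force())
    if s: break
else:
    s=robot.line_to(loc(RACK,-.15+GX,.0008,.0796),o,.03,f_stop=3); print("down",s,inrack(),np.round(np.array(robot.current_contact_force())-f0,1))
print(robot.current_time_s())
f=vision.grab_frame("top"); cv2.imwrite("pics/ins.png",cv2.resize(f[90:250,180:300,::-1],(450,600),interpolation=cv2.INTER_CUBIC))
E
```

```text
[-0.2367, -0.001, 0.0779] [ 0.58430633 -0.84777344 -1.83060996]
-0.205 False [-0.2052, 0.0008, 0.0775] [-0.2  0.6 -1.2] 87.6006031036377
-0.18 False [-0.1799, 0.0006, 0.0775] [-0.5  0.9 -0.4] 87.60101079940796
-0.15 False [-0.1501, 0.0008, 0.0775] [-0.8  0.2 -0.6] 87.60062456130981
down False [-0.1502, 0.0012, 0.0743] [-0.1  1.6  0.2]
22.3667
```

```bash
python3 - <<'E'
from r import *
o=ori(RACK[2],LEAN,1)
f0=np.array(robot.current_contact_force())
for x in (-.128,-.115,-.10,-.088,-.080):
    s=robot.line_to(loc(RACK,x+GX,.0008,.0800),o,.04,f_stop=22 if x<-.081 else 16)
    print(x,s,inrack(),np.round(np.array(robot.current_contact_force())-f0,1),robot.current_gripper_force())
    if s: break
print(robot.current_time_s())
E
```

```text
-0.128 False [-0.1279, 0.0005, 0.0745] [-0.2 -0.7  0.5] 87.74062156677246
-0.115 False [-0.115, 0.0007, 0.0744] [-3.1 -0.5  0.1] 88.06658506393433
-0.1 False [-0.1004, 0.0007, 0.0744] [-5.1 -2.6  0.7] 88.21215391159058
-0.088 False [-0.0879, 0.0006, 0.0744] [-2.1 -0.9  0. ] 87.9804253578186
-0.08 True [-0.0837, 0.0011, 0.0741] [-3.2 -1.2  4.5] 88.58286023139954
24.8083
```

```bash
python3 - <<'E'
from r import *
from h import *
robot.pause(.3)
fingers.gripper_to(0.5); robot.pause(.2)
p=np.array(robot.current_tool_pos()); o=ori(RACK[2],LEAN,1); ax=Ro.from_euler("xyz",o,degrees=True).as_matrix()[:,2]
robot.line_to(p-ax*.06,o,.08); p=np.array(robot.current_tool_pos())
robot.line_to(p-[.10,.12,-.02],o,.15)
print(robot.current_contact_force(),robot.current_time_s())
F={n:vision.grab_frame(n) for n in CAL}
tp=[*loc(RACK,-.084,0,0)[:2],RACK[2],.074]; out=[]
for n,(x0,x1,y0,y1) in (("top",(190,270,110,210)),("scene",(390,490,180,280))):
    k=6; a=cv2.resize(F[n][y0:y1,x0:x1,::-1],None,fx=k,fy=k,interpolation=cv2.INTER_CUBIC)
    for b in TRAY[2:]:
        h=cv2.convexHull((((proj(n,pose(tp,b))-[x0,y0]+.5)*k-.5)).astype(np.float32)).astype(int)
        cv2.polylines(a,[h],True,(255,0,0),1,cv2.LINE_AA)
    out.append(cv2.resize(a,(400,500)))
cv2.imwrite("pics/home.png",np.hstack(out))
E
```

```text
[ 0.12177038 -0.26641407 -0.64504817] 27.8167
```

View pics/home.png

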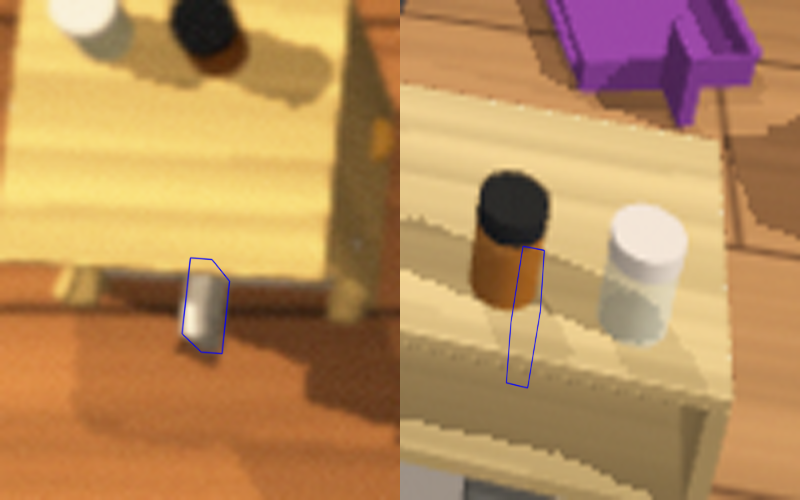

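The top view shows the tab on the predicted home outline, around crop pixel (205,310), to within about 1 mm. The gripper is clear of everything.

```bash
python3 -c "
from station import workorder
print(workorder.close_job())"
```

```text
the job is handed in; nothing more can be done
None
```

The turret is in the white tray, the tray is home against the rack's back stop, the gripper is clear, and I handed the job in at about 28 s. No verdict came back, and the roof hid the turret from both cameras once the tray was in, so I last saw it upright just before insertion.

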